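# Turn the sweets carousel to bring the ball-topped jar to the front

### The arm

A 7-joint arm with a two-finger parallel gripper is mounted at the origin on the work surface. World frame = base frame: x ahead of the robot, y to its left, z up, the work surface at z = 0. Lengths are in m, angles in rad, forces in N, time in s.
With the tool pointing down it reaches from about 0.425 to 0.875 m from the base axis. Payload 9.9 kg.
Tool frame: the origin (TCP) lies midway between the tips of the shut fingers; the grasp point (between the pads) lies 19 mm behind it; x points along the fingers, z is the direction in which the jaws open and shut, and the axes are right-handed (so a half turn about x gives the same grasp; the last joint's range is limited). The gripper opens to 85 mm and grips with 20 to 120 N. Pads are 22 mm wide; open, the fingers measure 114 mm over their backs; the gripper's body (76 mm by 85 mm) begins 54 mm behind the grasp point. The pads swing forward as they close: fully open they stand 13 mm farther back than shut.
Start: joints at [-1.317, 0.576, 0.025, 1.437, -0.015, 1.129, -0.057], TCP at [0.224, 0.637, 0.231] pointing down, gripper open.
Joint ranges: [-2.76, 2.76], [-0.34, 2.15], [-1.52, 1.57], [0.19, 2.46], [-1.09, 4.23], [0.17, 1.99], [-2.82, 2.82]. Speed limits (rad/s): [2.22, 2.22, 3.01, 3.01, 3.14, 3.14, 3.14].

### API

Orientations are given as [roll, pitch, yaw] about the fixed x, y, z axes, in that order (R = Rz(yaw) Ry(pitch) Rx(roll)).
In Python, from rig import robot gives the robot as it stands. The module is installed in compiled form; this text tells all that it offers.
- The arm moves only by the tool jog_arm, never from a script. Its argument "plan" is a list of rows, each an object of numbers: "wx", "wy", "wz": the turn, a rotation vector about the tool's x, y, z in degrees; "tx", "ty", "tz": the shift along the tool's x, y, z in m; "fingers": the opening, from 0 (shut) to 1 (fully open). In form: [{"wx": .., "wy": .., "wz": .., "tx": .., "ty": .., "tz": .., "fingers": ..}, ...]. A call has 1 to 12 rows; each row shifts and turns the pose as measured when the row begins, along the tool's axes as they then stand; what a row does not reach is not made up. A row lasts 1/8 s, in which the tool goes at most 62.5 mm and 10.7 degrees, less where a joint would pass 70% of its speed; a pose out of reach is approached as far as the arm can. A call with a gripper value outside its range is refused whole. The fingers move at their own pace and stop on an object; "newtons" is the grip in N (left out, the last holds). Time passes only in rows, so rows that do not move let the fingers close. It gives the time, the measured TCP pose, the force and the opening at its end, in the units of the state.
- robot.get_obs(): the state, without advancing time (a new reading comes with each control period).
- robot.read_camera(name): name is "scene" or "top" or "wrist"; returns the picture (400x640x3 uint8, red, green, blue); there is no depth.
- robot.camera_info(name): a dict with "intrinsics" (3x3 intrinsics, pixels), "rvec" (rotation vector, rad) and "tvec" (3), from world to camera coordinates, as OpenCV has them. Camera axes: x right, y down, z forward; pixel columns grow to the right and rows downward; lengths in m; the calibration is good to about 2 mm. A picture is of the moment at which its call begins: read the wrist's pose just before it. camera_info takes no time and is no camera call; for the wrist camera it gives the pose at the moment of the call.
- robot.finish_job(): hands the job in, once; it reports no verdict.
The state is a dict: "time_s": time; "qpos": joint angles; "qd": joint speeds; "joint_efforts": joint torques, N m; "tool_pos": TCP position; "eef_rot": TCP orientation; "ft_force": force on the tool from outside, world axes, zero at the start; "moment": the same for the moment, N m; "opening": opening from 0.0 (shut) to 1.0 (fully open).
Only numpy, scipy, OpenCV 4.12 (cv2) and the standard library are available. Lean on these libraries where they do the work, as an engineer would, in place of code of your own. Each camera call takes 0.05 s, during which the arm holds its last target.

### The job

Turn the wooden sweets carousel on the market counter by gently pushing the pegs on its rim with the fingers, until the jar with the wooden ball on its lid stands at the front, squarely in line with the pointed tongue that sticks out from under the turntable. Do not touch or lift the jars, pots and dish on it, keep them all standing, and leave the things on the counter around it where they are. Finish with the turntable at rest and the hand clear of it.

Things in the scene. Friction and masses are not known exactly. Their poses are not given: they have to be found in the camera images.
- turntable: wooden disc, radius 140 mm, 18 mm thick, top 34 mm above the counter; origin at the centre of its underside. Turns both ways without end about its vertical axis with light friction (1.5 N at a peg), stops where left. Five upright pegs (16 mm thick, 58 mm tall) stand 128 mm from its axis, 72 degrees apart; five loose pieces of crockery 66 mm from it, midway between pegs in angle
- peg0 (a point): centre of the top of rim peg 0 (at 36 degrees from the turntable's x axis), 92 mm above the counter
- peg1 (a point): centre of the top of rim peg 1 (at 108 degrees from the turntable's x axis), 92 mm above the counter
- peg2 (a point): centre of the top of rim peg 2 (at 180 degrees from the turntable's x axis), 92 mm above the counter
- peg3 (a point): centre of the top of rim peg 3 (at 252 degrees from the turntable's x axis), 92 mm above the counter
- peg4 (a point): centre of the top of rim peg 4 (at 324 degrees from the turntable's x axis), 92 mm above the counter
- stand: fixed dark wooden foot under the turntable (hidden but for its tongue); origin under its centre, on the turntable's axis, on the counter. Its x axis points along the flat, 10 mm high, 30 mm wide pointed tongue that sticks out from under the disc on the customers' side and marks the front of the carousel
- tongue_tip (a point): the pointed end of the tongue, 205 mm from the turntable's axis, 10 mm above the counter
- front (a point): the front place: the point of the turntable's top surface, fixed in the room, 66 mm from the axis in line with the tongue; the ball-topped jar belongs here at the end
- ball_jar: the jar to bring to the front: slender white crock (40 mm diameter, 56 mm tall) with an 8 mm flat dark wooden lid and, alone of all, a dark wooden ball (32 mm) on the lid, 94 mm tall in all; loose, origin at the centre of its underside
- flat_jar: slender white crock of the same body as the ball-topped one, but with a flat wooden lid and no ball: 64 mm tall; loose, on the turntable; origin at the centre of its underside
- pot_a: squat white pot with flat wooden lid, 53 mm diameter, 44 mm tall; loose, on the turntable; origin under its centre
- pot_b: another squat pot like pot_a; loose, on the turntable; origin under its centre
- dish: small open white bowl, 54 mm across, 30 mm tall; loose, on the turntable; origin under its centre
- pack_l: brown biscuit pack, 120 x 60 x 40 mm, loose on the counter left of the carousel; origin under its centre, x along its length
- pack_r: brown biscuit pack, 100 x 55 x 40 mm, loose on the counter right of the carousel; origin under its centre, x along its length
- scraper: wooden spatula lying on the counter far to the left, along x; a bystander
- tin: metal tin, 72 mm diameter, 90 mm tall, on the counter far to the right; a bystander; origin under its centre
There are look-alikes about, which are no part of the job. Leave any turquoise look-alike of the pot_a alone. What is shaped like the pot_b but purple is not meant.

How it is judged:
By the outcome, as a careful person would: the job done as asked, in the order asked, and still so for the second after the job is handed in, with the robot touching nothing.
It also fails if it takes over 64 s, if anything falls off the work surface, if the arm or the gripper's body presses on something with over 40 N, if the wrist force passes 120 N, or if a joint passes its speed limit or range.

## Working session

There is one attempt and no reset: what is moved stays moved. The work goes in short steps, Python scripts to look and compute and a tool call to move; the robot and the scene stay as the last step left them, time stands still between calls to the robot, and variables do not carry over. Pictures are saved under pics/ and viewed, and the job is handed in when it is done.

Besides the shell and the picture viewer there is one more tool, called as a command line: name --argument value ..., lists and objects as JSON in quotes. jog_arm: Moves the arm, as the interface text tells. Its arguments: {"type":"object","properties":{"plan":{"type":"array","items":{"type":"object","properties":{"wx":{"type":"number"},"wy":{"type":"number"},"wz":{"type":"number"},"tx":{"type":"number"},"ty":{"type":"number"},"tz":{"type":"number"},"fingers":{"type":"number"}}}},"newtons":{"type":"number"}},"required":["plan"]}

```bash
mkdir -p pics; cat > h.py <<'E'
from rig import robot
import numpy as np, cv2
def pic(n,f):
    im=robot.read_camera(n); cv2.imwrite('pics/'+f,cv2.cvtColor(im,cv2.COLOR_RGB2BGR)); return im
def cam(n):
    c=robot.camera_info(n); return np.array(c['intrinsics']),np.array(c['rvec'],float).reshape(3,1),np.array(c['tvec'],float).reshape(3,1)
def ray(c,u,v,z):
    K,r,t=c; R=cv2.Rodrigues(r)[0]; d=R.T@np.linalg.inv(K)@np.array([u,v,1.]); o=(-R.T@t).ravel()
    return o+d*(z-o[2])/d[2]
def proj(c,P):
    K,r,t=c; return cv2.projectPoints(np.array(P,float).reshape(-1,1,3),r,t,K,None)[0].reshape(-1,2)
E
python3 - <<'E'
from h import *
pic('top','top0.png');pic('scene','scene0.png')
o=robot.get_obs();print(o)
for n in('top','scene'):print(robot.camera_info(n))
E
```

```text
{'time_s': 0.1, 'qpos': array([-1.31681634,  0.57646864,  0.02479963,  1.43783061, -0.01498279,
        1.1289891 , -0.0564672 ]), 'qd': array([-1.13158816e-03, -2.33569461e-03, -5.65231689e-04, -8.94144460e-04,
        1.53778873e-05, -1.30657346e-03,  5.45704362e-04]), 'joint_efforts': array([ 5.68189877e-03, -7.67312837e+01,  2.25792669e+00, -2.86607516e+01,
        1.59360759e-02,  8.61878449e-03,  5.19728269e-05]), 'tool_pos': array([0.22352796, 0.63648334, 0.23051163]), 'eef_rot': array([-3.09695028,  1.56928443, -1.86382133]), 'ft_force': array([0.08884432, 0.45225806, 0.27220156]), 'moment': array([-0.02038179, -0.00348601, -0.02243263]), 'opening': 0.9996989860016295}
{'intrinsics': array([[419.77675485,   0.        , 310.99089736],
       [  0.        , 419.77675485, 198.50608112],
       [  0.        ,   0.        ,   1.        ]]), 'rvec': array([ 2.17243359, -2.20692903,  0.08705728]), 'tvec': array([0.01388889, 0.5533037 , 1.27826874])}
{'intrinsics': array([[373.16814385,   0.        , 320.55381726],
       [  0.        , 373.16814385, 192.94710244],
       [  0.        ,   0.        ,   1.        ]]), 'rvec': array([ 1.32731985,  2.2186026 , -0.89927288]), 'tvec': array([ 0.23278262, -0.30610174,  1.44209416])}
```

View pics/top0.png

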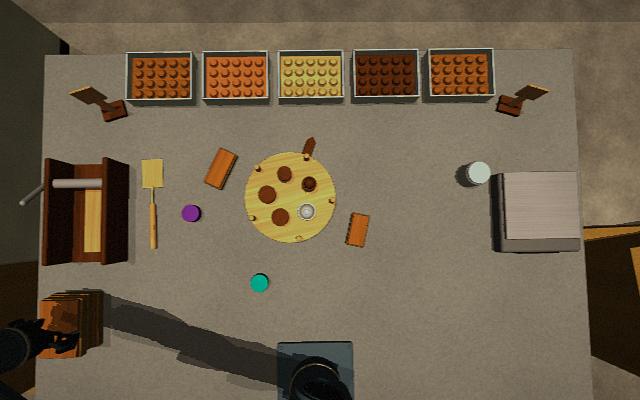

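View pics/scene0.png

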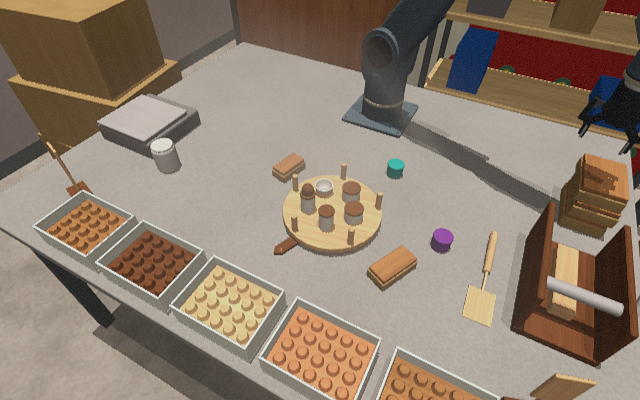

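```bash
python3 - <<'E'
from h import *
a=cv2.imread('pics/top0.png')[125:255,200:380]; cv2.imwrite('pics/c1.png',cv2.resize(a,None,fx=4.4,fy=4.4,interpolation=cv2.INTER_CUBIC))
a=cv2.imread('pics/scene0.png')[150:290,260:430]; cv2.imwrite('pics/c2.png',cv2.resize(a,None,fx=4,fy=4,interpolation=cv2.INTER_CUBIC))
E
```

```text
(no output)
```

View pics/c1.png

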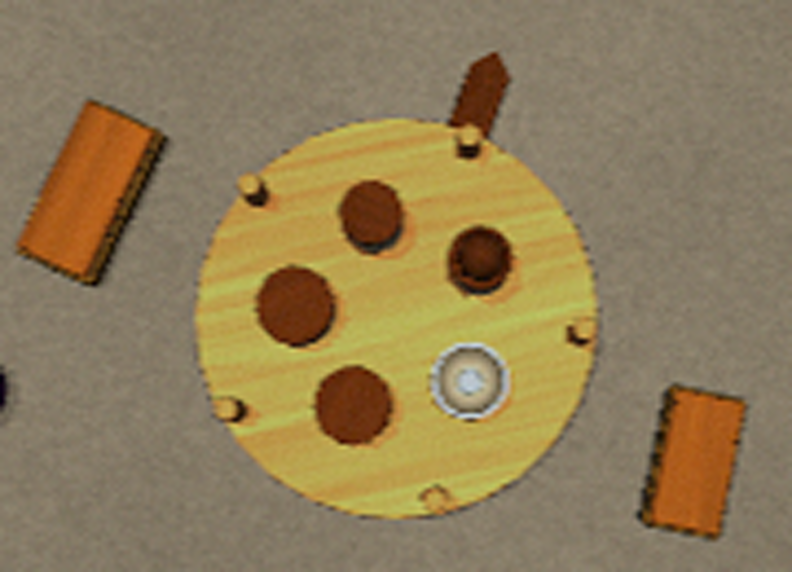

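View pics/c2.png

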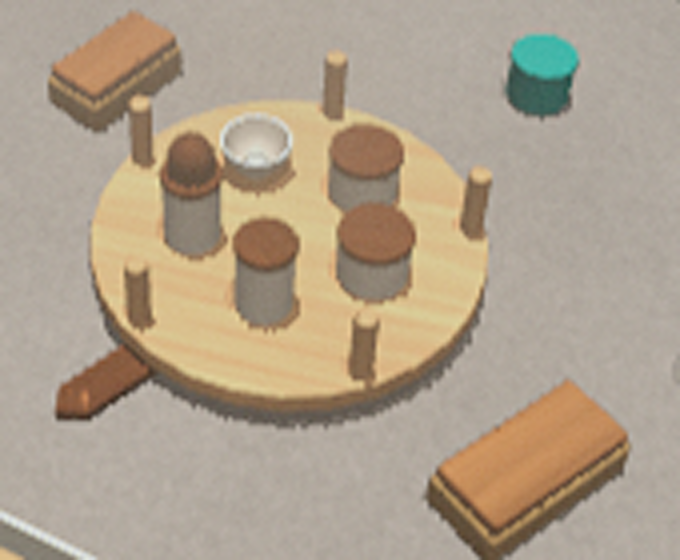

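```bash
cat >> h.py <<'E'
def fit(c,pegs,ball,tip,names=None):
    from scipy.optimize import least_squares
    P=np.array([ray(c,u,v,.092) for u,v in pegs])[:,:2]
    # unknown c, phase
    def m(p):
        k=np.round((np.arctan2(P[:,1]-p[1],P[:,0]-p[0])-p[2])/(2*np.pi/5))
        a=p[2]+k*2*np.pi/5
        return np.c_[p[0]+.128*np.cos(a),p[1]+.128*np.sin(a)]
    c0=P.mean(0); a0=np.arctan2(*(P[0]-c0)[::-1])
    s=least_squares(lambda p:(m(p)-P).ravel(),[*c0,a0])
    p=s.x; print('centre',p[:2],'phase deg mod72',np.degrees(p[2])%72,'res mm',np.round(1e3*s.fun,1))
    for i in range(len(P)): print(' peg',P[i],np.degrees(np.arctan2(*(P[i]-p[:2])[::-1])))
    if ball is not None:
        b=ray(c,*ball,.034+.078)[:2]; d=b-p[:2]; print(' ball',b,'r',np.hypot(*d),'ang',np.degrees(np.arctan2(d[1],d[0])))
    if tip is not None:
        b=ray(c,*tip,.010)[:2]; d=b-p[:2]; print(' tip',b,'r',np.hypot(*d),'ang',np.degrees(np.arctan2(d[1],d[0])))
    return p
E
python3 - <<'E'
from h import *
f=lambda L:[(200+x/4.4-.4,125+y/4.4-.4) for x,y in L]
c=cam('top')
print('TOP');p=fit(c,f([(468,130),(254,180),(229,408),(435,495),(586,328)]),f([(482,248)])[0],f([(497,52)])[0])
g=lambda L:[(260+x/4-.4,150+y/4-.4) for x,y in L]
c2=cam('scene')
print('SCENE');fit(c2,g([(141,101),(335,57),(480,173),(366,317),(136,266)]),g([(190,157)])[0],g([(60,410)])[0])
print('disc',[ray(c,*f([q])[0],.034)[:2].round(4) for q in [(196,318),(598,318),(397,118),(397,518)]])
print('packs',[ray(c,*f([q])[0],.04)[:2].round(3) for q in [(88,100),(165,135),(98,285),(18,248),(672,384),(746,400),(718,538),(642,522)]])
print('purp/turq',ray(c,191,213,.044),ray(c,260,283,.044))
print('crock',[ray(c,*f([q])[0],z)[:2].round(3) for q,z in [((371,212),.098),((297,305),.078),((353,404),.078),((470,380),.064)]])
E
```

```text
TOP
centre [0.56108692 0.0691121 ] phase deg mod72 47.734632609139894 res mm [-1.5 -2.  -0.6  2.2  1.4  1.1 -1.  -0.9  1.6 -0.4]
 peg [0.67929481 0.01853963] -23.162521204874338
 peg [0.64772713 0.16160695] 46.871921571209974
 peg [0.49618008 0.17916563] 120.53104928259921
 peg [0.43675339 0.04396939] -168.56782251653004
 peg [ 0.5454792  -0.05772111] -97.01538007694974
 ball [0.59762822 0.01054829] r 0.06902887189033594 ang -58.03761087386205
 tip [ 0.74991813 -0.00298325] r 0.2021261062342857 ang -20.8967476872233
SCENE
centre [0.55933415 0.06786597] phase deg mod72 47.90996826842138 res mm [ 2.3 -0.1 -0.3  0.6  0.4  0.5 -0.7  0.2 -1.7 -1.2]
 peg [ 0.54341716 -0.05928016] -97.13554112795217
 peg [0.43443241 0.04082371] -167.7835418359002
 peg [0.49509941 0.17835343] 120.17268383227331
 peg [0.64586182 0.16264304] 47.60516865417708
 peg [0.67785993 0.01678986] -23.31257795094418
 ball [0.59324296 0.00879522] r 0.06811139484001669 ang -60.1425696435412
 tip [ 0.74785298 -0.00243785] r 0.201201339742978 ang -20.45186074518382
disc [array([0.5606, 0.2093]), array([ 0.5563, -0.0698]), array([0.6988, 0.0682]), array([0.4202, 0.0716])]
packs [array([0.713, 0.283]), array([0.688, 0.229]), array([0.584, 0.276]), array([0.611, 0.331]), array([ 0.509, -0.12 ]), array([ 0.498, -0.17 ]), array([ 0.403, -0.149]), array([ 0.415, -0.097])]
purp/turq [0.51346908 0.36826064 0.044     ] [0.30105909 0.16178357 0.044     ]
crock [array([0.624, 0.084]), array([0.565, 0.135]), array([0.498, 0.098]), array([0.513, 0.02 ])]
```

```bash
cat >> h.py <<'E'
from scipy.spatial.transform import Rotation as Rn
def pose():
    o=robot.get_obs(); return np.array(o['tool_pos']),Rn.from_euler('xyz',o['eef_rot']).as_matrix(),o
def goto(target,yang=None):
    """tool-frame shift to target, and rotation vector (deg) so that tool x down, tool y at world angle yang"""
    p,R,o=pose(); print('t',o['time_s'],'p',p.round(4),'yang',np.degrees(np.arctan2(R[1,1],R[0,1])).round(2),'F',np.round(o['ft_force'],2),'op',round(o['opening'],3))
    print('shift',(R.T@(np.array(target)-p)).round(4))
    if yang is not None:
        a=np.radians(yang); x=np.array([0,0,-1.]);y=np.array([np.cos(a),np.sin(a),0]);z=np.cross(x,y)
        D=np.c_[x,y,z]; print('rot',Rn.from_matrix(R.T@D).as_rotvec(degrees=True).round(2))
E
python3 - <<'E'
from h import *
print(pose()[1].round(3))
goto([.50,-.06,.22],14);goto([.50,-.06,.22],-76)
E
```

```text
[[-0.    -0.944  0.331]
 [-0.001  0.331  0.944]
 [-1.    -0.    -0.002]]
t 0.1 p [0.2235 0.6365 0.2305] yang 160.65 F [0.09 0.45 0.27] op 1.0
shift [ 0.0114 -0.4916 -0.5655]
rot [ 1.4665e+02 -3.0000e-02  1.1000e-01]
t 0.1 p [0.2235 0.6365 0.2305] yang 160.65 F [0.09 0.45 0.27] op 1.0
shift [ 0.0114 -0.4916 -0.5655]
rot [-1.2335e+02 -5.0000e-02 -9.0000e-02]
```

jog_arm --plan '[{"wx": -8.4, "fingers": 0}, {"wx": -8.4, "fingers": 0}, {"wx": -8.4, "fingers": 0}, {"wx": -8.4, "fingers": 0}, {"fingers": 0}]' --newtons 40

```text
schema error: expected keys wx, wy, wz, tx, ty, tz, fingers
```

```bash
python3 - <<'E'
from h import *
goto([.495,-.054,.22],194)
E
```

```text
t 0.1 p [0.2235 0.6365 0.2305] yang 160.65 F [0.09 0.45 0.27] op 1.0
shift [ 0.0114 -0.4849 -0.5615]
rot [-3.335e+01 -9.000e-02 -2.000e-02]
```

All keys are needed in each row.

jog_arm --plan '[{"wx": -8.4, "wy": 0, "wz": 0, "tx": 0, "ty": 0, "tz": 0, "fingers": 0}, {"wx": -8.4, "wy": 0, "wz": 0, "tx": 0, "ty": 0, "tz": 0, "fingers": 0}, {"wx": -8.4, "wy": 0, "wz": 0, "tx": 0, "ty": 0, "tz": 0, "fingers": 0}, {"wx": -8.4, "wy": 0, "wz": 0, "tx": 0, "ty": 0, "tz": 0, "fingers": 0}, {"wx": 0, "wy": 0, "wz": 0, "tx": 0, "ty": 0, "tz": 0, "fingers": 0}]' --newtons 40

```text
time_s: 0.72
tool_pos: [0.2231, 0.6352, 0.2279]
eef_rot: [2.612, 1.564, -1.835]
ft_force: [-0.5, -0.5, 0.6]
opening: -0.001
```

```bash
python3 - <<'E'
from h import *
goto([.495,-.054,.22],194)
E
```

```text
t 0.725 p [0.2231 0.6352 0.2279] yang -164.78 F [-0.5  -0.55  0.58] op -0.001
shift [ 0.0118 -0.0815 -0.7363]
rot [ 1.23 -0.32 -0.19]
```

jog_arm --plan '[{"wx": 0, "wy": 0, "wz": 0, "tx": 0, "ty": -0.005, "tz": -0.02, "fingers": 0}, {"wx": 0, "wy": 0, "wz": 0, "tx": 0, "ty": -0.005, "tz": -0.045, "fingers": 0}, {"wx": 0, "wy": 0, "wz": 0, "tx": 0, "ty": -0.005, "tz": -0.045, "fingers": 0}, {"wx": 0, "wy": 0, "wz": 0, "tx": 0, "ty": -0.005, "tz": -0.045, "fingers": 0}, {"wx": 0, "wy": 0, "wz": 0, "tx": 0, "ty": -0.005, "tz": -0.045, "fingers": 0}, {"wx": 0, "wy": 0, "wz": 0, "tx": 0, "ty": -0.005, "tz": -0.045, "fingers": 0}, {"wx": 0, "wy": 0, "wz": 0, "tx": 0, "ty": -0.005, "tz": -0.045, "fingers": 0}, {"wx": 0, "wy": 0, "wz": 0, "tx": 0, "ty": -0.005, "tz": -0.045, "fingers": 0}, {"wx": 0, "wy": 0, "wz": 0, "tx": 0, "ty": -0.005, "tz": -0.045, "fingers": 0}, {"wx": 0, "wy": 0, "wz": 0, "tx": 0, "ty": -0.005, "tz": -0.045, "fingers": 0}, {"wx": 0, "wy": 0, "wz": 0, "tx": 0, "ty": -0.005, "tz": -0.045, "fingers": 0}, {"wx": 0, "wy": 0, "wz": 0, "tx": 0, "ty": -0.005, "tz": -0.025, "fingers": 0}]'

```text
time_s: 2.22
tool_pos: [0.4037, 0.1556, 0.2284]
eef_rot: [2.324, 1.564, -2.171]
ft_force: [0.3, 0.6, 0.4]
opening: -0.0
```

```bash
python3 - <<'E'
from h import *
goto([.495,-.054,.22],194)
E
```

```text
t 2.225 p [0.4037 0.1556 0.2284] yang -167.55 F [0.33 0.64 0.42] op -0.0
shift [ 0.0092 -0.044  -0.2243]
rot [-1.55 -0.25 -0.28]
```

jog_arm --plan '[{"wx": -0.5, "wy": 0, "wz": 0, "tx": 0, "ty": -0.007, "tz": -0.035, "fingers": 0}, {"wx": -0.5, "wy": 0, "wz": 0, "tx": 0, "ty": -0.007, "tz": -0.04, "fingers": 0}, {"wx": -0.5, "wy": 0, "wz": 0, "tx": 0, "ty": -0.007, "tz": -0.04, "fingers": 0}, {"wx": 0, "wy": 0, "wz": 0, "tx": 0, "ty": -0.007, "tz": -0.04, "fingers": 0}, {"wx": 0, "wy": 0, "wz": 0, "tx": 0, "ty": -0.007, "tz": -0.04, "fingers": 0}, {"wx": 0, "wy": 0, "wz": 0, "tx": 0, "ty": -0.007, "tz": -0.025, "fingers": 0}, {"wx": 0, "wy": 0, "wz": 0, "tx": 0, "ty": 0, "tz": 0, "fingers": 0}]'

```text
time_s: 3.1
tool_pos: [0.4965, -0.0584, 0.2295]
eef_rot: [2.467, 1.566, -2.033]
ft_force: [0.5, 0.8, -0.4]
opening: 0.004
```

```bash
python3 - <<'E'
from h import *
goto([.495,-.054,.068],194)
E
```

```text
t 3.1 p [ 0.4965 -0.0584  0.2295] yang -167.86 F [ 0.48  0.84 -0.39] op 0.004
shift [1.615e-01 1.000e-04 5.200e-03]
rot [-1.86 -0.2  -0.16]
```

jog_arm --plan '[{"wx": 0, "wy": 0, "wz": 0, "tx": 0.025, "ty": 0, "tz": 0.002, "fingers": 0}, {"wx": 0, "wy": 0, "wz": 0, "tx": 0.035, "ty": 0, "tz": 0.002, "fingers": 0}, {"wx": -1.8, "wy": 0, "wz": 0, "tx": 0.035, "ty": 0, "tz": 0, "fingers": 0}, {"wx": 0, "wy": 0, "wz": 0, "tx": 0.03, "ty": 0, "tz": 0, "fingers": 0}, {"wx": 0, "wy": 0, "wz": 0, "tx": 0.02, "ty": 0, "tz": 0, "fingers": 0}, {"wx": 0, "wy": 0, "wz": 0, "tx": 0.01, "ty": 0, "tz": 0, "fingers": 0}, {"wx": 0, "wy": 0, "wz": 0, "tx": 0, "ty": 0, "tz": 0, "fingers": 0}]'

```text
time_s: 3.98
tool_pos: [0.4944, -0.0482, 0.0712]
eef_rot: [2.39, 1.57, -2.09]
ft_force: [0.5, -0.0, 0.2]
opening: 0.001
```

```bash
python3 - <<'E'
from h import *
goto([.495,-.054,.068],194)
a=pic('top','top1.png');b=pic('scene','scene1.png')
s=np.hstack([cv2.resize(a[125:255,220:360],None,fx=2.85,fy=2.85),cv2.resize(b[150:280,260:400],None,fx=2.85,fy=2.85)])
cv2.imwrite('pics/c3.png',s[:,:,::-1])
E
```

```text
t 3.975 p [ 0.4944 -0.0482  0.0712] yang -166.68 F [ 0.49 -0.05  0.19] op 0.001
shift [ 0.0032  0.0007 -0.0058]
rot [-0.68 -0.04 -0.03]
```

View pics/c3.png

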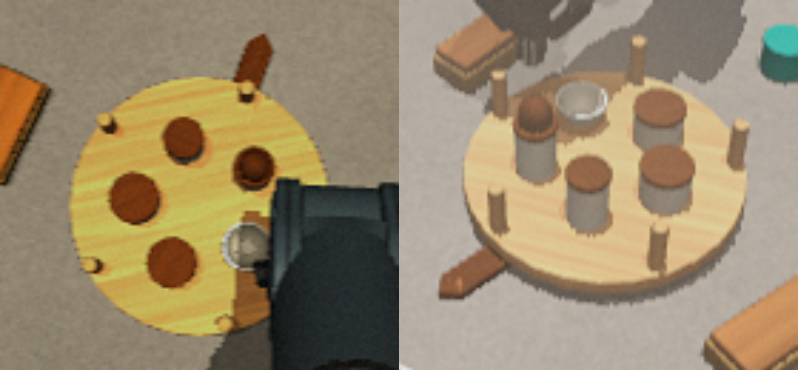

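jog_arm --plan '[{"wx": 0, "wy": 0, "wz": 0, "tx": 0.003, "ty": 0, "tz": -0.01, "fingers": 0}, {"wx": 0, "wy": 0, "wz": 0, "tx": 0, "ty": -0.008, "tz": -0.01, "fingers": 0}, {"wx": 0, "wy": 0, "wz": 0, "tx": 0, "ty": -0.008, "tz": 0, "fingers": 0}, {"wx": 0, "wy": 0, "wz": 0, "tx": 0, "ty": -0.005, "tz": 0, "fingers": 0}, {"wx": 0, "wy": 0, "wz": 0, "tx": 0, "ty": 0, "tz": 0, "fingers": 0}]'

```text
time_s: 4.7
tool_pos: [0.5237, -0.0648, 0.0708]
eef_rot: [-2.001, 1.565, -0.199]
ft_force: [-0.2, -0.1, -0.2]
opening: 0.002
```

```bash
python3 - <<'E'
from h import *
goto([.5716,-.0605,.068],194)
E
```

```text
t 4.7 p [ 0.5237 -0.0648  0.0708] yang -166.76 F [-0.19 -0.1  -0.22] op 0.002
shift [ 0.0031 -0.0476 -0.0068]
rot [-0.76 -0.14  0.29]
```

jog_arm --plan '[{"wx": 0, "wy": 0, "wz": 0, "tx": 0.002, "ty": -0.003, "tz": -0.001, "fingers": 0}, {"wx": 0, "wy": 0, "wz": 0, "tx": 0.001, "ty": -0.004, "tz": -0.001, "fingers": 0}, {"wx": 0, "wy": 0, "wz": 0, "tx": 0, "ty": -0.005, "tz": -0.001, "fingers": 0}, {"wx": 0, "wy": 0, "wz": 0, "tx": 0, "ty": -0.005, "tz": -0.001, "fingers": 0}, {"wx": 0, "wy": 0, "wz": 0, "tx": 0, "ty": -0.005, "tz": -0.001, "fingers": 0}, {"wx": 0, "wy": 0, "wz": 0, "tx": 0, "ty": -0.005, "tz": -0.001, "fingers": 0}, {"wx": 0, "wy": 0, "wz": 0, "tx": 0, "ty": -0.005, "tz": 0, "fingers": 0}, {"wx": 0, "wy": 0, "wz": 0, "tx": 0, "ty": -0.005, "tz": 0, "fingers": 0}, {"wx": 0, "wy": 0, "wz": 0, "tx": 0, "ty": -0.003, "tz": 0, "fingers": 0}, {"wx": 0, "wy": 0, "wz": 0, "tx": 0, "ty": -0.001, "tz": 0, "fingers": 0}, {"wx": 0, "wy": 0, "wz": 0, "tx": 0, "ty": 0, "tz": 0, "fingers": 0}]'

```text
time_s: 6.08
tool_pos: [0.5666, -0.0611, 0.0673]
eef_rot: [-2.28, 1.567, -0.478]
ft_force: [-0.0, -1.2, -0.2]
opening: -0.001
```

```bash
python3 - <<'E'
from h import *
goto([.6116,-.0426,.068],194)
a=pic('top','top2.png');b=pic('scene','scene2.png')
s=np.hstack([cv2.resize(a[125:255,220:360],None,fx=2.85,fy=2.85),cv2.resize(b[150:280,260:400],None,fx=2.85,fy=2.85)])
cv2.imwrite('pics/c4.png',s[:,:,::-1])
E
```

```text
t 6.075 p [ 0.5666 -0.0611  0.0673] yang -166.75 F [-0.02 -1.21 -0.2 ] op -0.001
shift [-0.0006 -0.0481  0.0077]
rot [-0.75 -0.13  0.14]
```

View pics/c4.png

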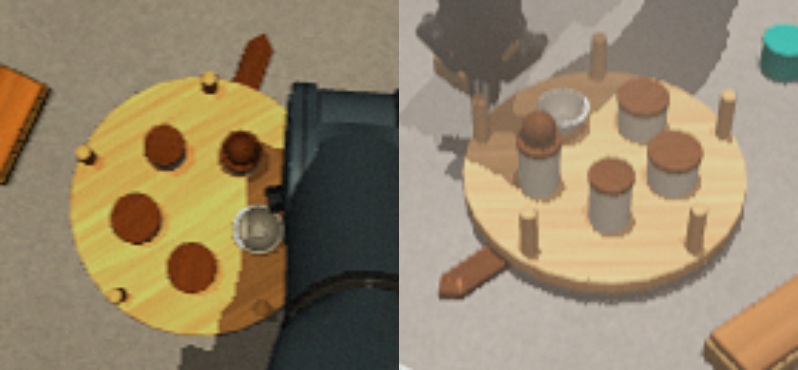

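jog_arm --plan '[{"wx": 0, "wy": 0, "wz": 0, "tx": 0, "ty": -0.003, "tz": 0, "fingers": 0}, {"wx": 0, "wy": 0, "wz": 0, "tx": 0, "ty": -0.005, "tz": 0.001, "fingers": 0}, {"wx": 0, "wy": 0, "wz": 0, "tx": 0, "ty": -0.005, "tz": 0.001, "fingers": 0}, {"wx": 0, "wy": 0, "wz": 0, "tx": 0, "ty": -0.005, "tz": 0.001, "fingers": 0}, {"wx": 0, "wy": 0, "wz": 0, "tx": 0, "ty": -0.005, "tz": 0.001, "fingers": 0}, {"wx": 0, "wy": 0, "wz": 0, "tx": 0, "ty": -0.005, "tz": 0.001, "fingers": 0}, {"wx": 0, "wy": 0, "wz": 0, "tx": 0, "ty": -0.005, "tz": 0.001, "fingers": 0}, {"wx": 0, "wy": 0, "wz": 0, "tx": 0, "ty": -0.003, "tz": 0.001, "fingers": 0}, {"wx": 0, "wy": 0, "wz": 0, "tx": 0, "ty": -0.001, "tz": 0, "fingers": 0}, {"wx": 0, "wy": 0, "wz": 0, "tx": 0, "ty": 0, "tz": 0, "fingers": 0}]'

```text
time_s: 7.42
tool_pos: [0.6034, -0.0443, 0.0673]
eef_rot: [-2.222, 1.568, -0.419]
ft_force: [-1.4, -0.9, 0.3]
opening: -0.0
```

```bash
python3 - <<'E'
from h import *
goto([.6116,-.0426,.068],194)
a=pic('top','top3.png');b=pic('scene','scene3.png')
cv2.imwrite('pics/c5.png',cv2.resize(a[130:250,230:360],None,fx=5,fy=5,interpolation=2)[:,:,::-1])
cv2.imwrite('pics/c6.png',cv2.resize(b[150:270,260:400],None,fx=5,fy=5,interpolation=2)[:,:,::-1])
E
```

```text
t 7.425 p [ 0.6034 -0.0443  0.0673] yang -166.73 F [-1.4  -0.9   0.32] op -0.0
shift [-0.0007 -0.0084 -0.0002]
rot [-0.73 -0.11  0.14]
```

View pics/c5.png

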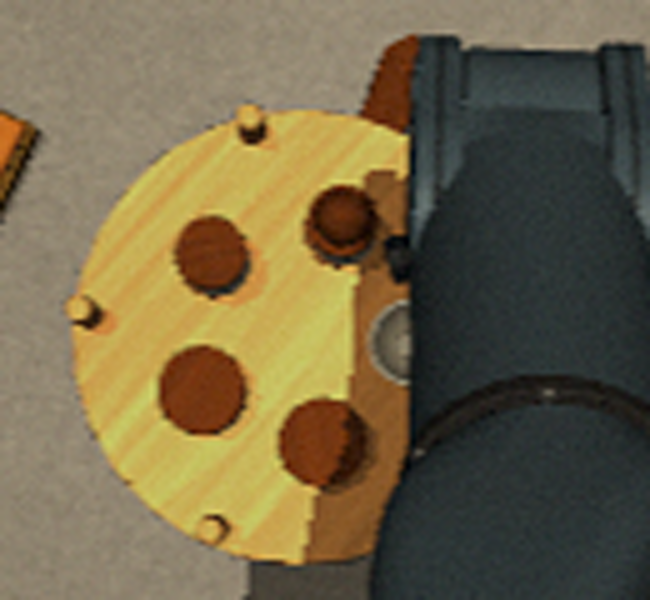

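View pics/c6.png

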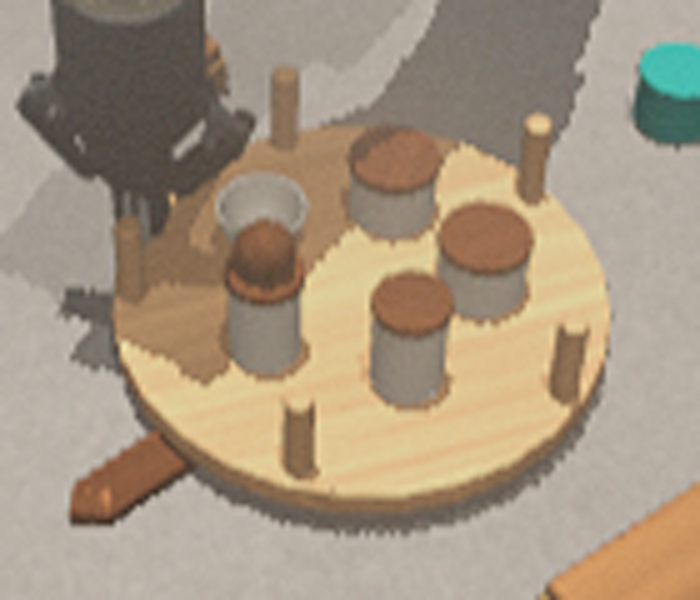

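```bash
python3 - <<'E'
from h import *
g=lambda L:[(260+(x+.5)/5-.5,150+(y+.5)/5-.5) for x,y in L]
c2=cam('scene')
fit(c2,g([(286,74),(538,124),(575,332),(297,404),(128,222)]),g([(265,256)])[0],g([(74,498)])[0])
for q in [(72,520)]: 
  b=ray(c2,*g([q])[0],0)[:2]-[.5597,.0685]; print(np.hypot(*b),np.degrees(np.arctan2(b[1],b[0])))
f=lambda L:[(230+(x+.5)/5-.5,130+(y+.5)/5-.5) for x,y in L]
fit(cam('top'),f([(250,112),(82,308),(212,524)]),f([(342,210)])[0],None)
# tongue in top0/scene0 enlarged
a=cv2.imread('pics/top0.png')[130:165,290:325];b=cv2.imread('pics/scene0.png')[225:260,265:305]
a=cv2.resize(a,(600,600),interpolation=cv2.INTER_CUBIC)
cv2.imwrite('pics/c7.png',a); cv2.imwrite('pics/c8.png',cv2.resize(b,(640,560),interpolation=2))
E
```

```text
centre [0.56100663 0.06875383] phase deg mod72 11.226749927981786 res mm [ 0.1  0.9  1.8  2.4 -2.8 -2.  -1.4 -1.6  2.4  0.3]
 peg [ 0.47398454 -0.02612688] -132.5262307832066
 peg [0.44300236 0.12001391] 156.52027152545676
 peg [0.57891816 0.19783153] 82.09977286640188
 peg [0.68800005 0.09532031] 11.815637942404347
 peg [ 0.62112804 -0.04326973] -61.778193117459864
 ball [0.62444304 0.04254962] r 0.06863555218456135 ang -22.444457379696736
 tip [ 0.74034871 -0.00790164] r 0.19503754237500573 ang -23.143123825738208
0.20143922562894692 -21.63438099486095
centre [0.54349592 0.1285606 ] phase deg mod72 55.14437661786113 res mm [-20.8  -4.5  44.   38.4 -23.2 -34. ]
 peg [0.68679285 0.09592781] -12.829090452614667
 peg [0.5726363  0.19515591] 66.36706007033544
 peg [0.44579188 0.12054163] -175.30801730316009
 ball [0.62525285 0.0422492 ] r 0.11888588658758793 ang -46.55227027733391
```

View pics/c7.png

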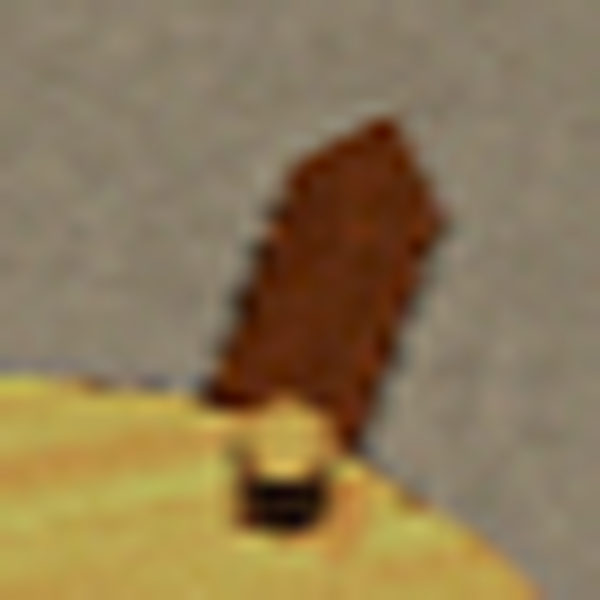

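View pics/c8.png

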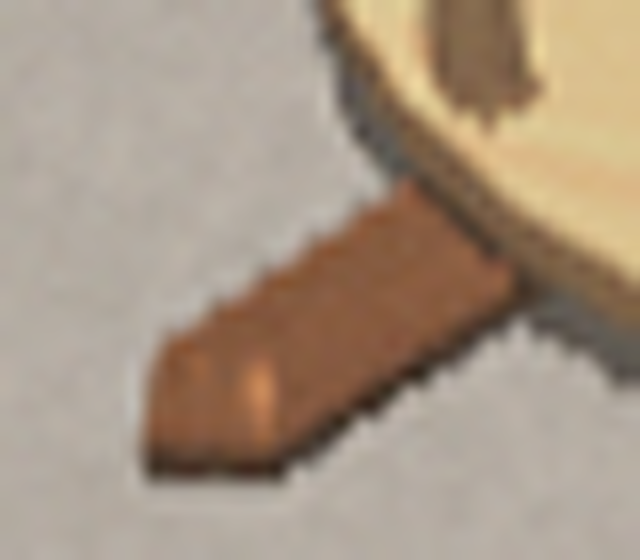

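jog_arm --plan '[{"wx": 0, "wy": 0, "wz": 0, "tx": 0, "ty": -0.002, "tz": 0, "fingers": 0}, {"wx": 0, "wy": 0, "wz": 0, "tx": 0, "ty": -0.002, "tz": 0.001, "fingers": 0}, {"wx": 0, "wy": 0, "wz": 0, "tx": 0, "ty": -0.002, "tz": 0, "fingers": 0}, {"wx": 0, "wy": 0, "wz": 0, "tx": 0, "ty": -0.001, "tz": 0, "fingers": 0}, {"wx": 0, "wy": 0, "wz": 0, "tx": 0, "ty": 0, "tz": 0, "fingers": 0}, {"wx": 0, "wy": 0, "wz": 0, "tx": 0, "ty": 0, "tz": 0, "fingers": 0}]'

```text
time_s: 8.28
tool_pos: [0.6097, -0.0412, 0.0672]
eef_rot: [-2.198, 1.569, -0.396]
ft_force: [-0.8, -0.3, 1.4]
opening: -0.002
```

```bash
python3 - <<'E'
from h import *
goto([.6116,-.0426,.068],194)
E
```

```text
t 8.275 p [ 0.6097 -0.0412  0.0672] yang -166.72 F [-0.81 -0.25  1.41] op -0.002
shift [-0.0008 -0.0015 -0.0018]
rot [-0.72 -0.06  0.08]
```

jog_arm --plan '[{"wx": 0, "wy": 0, "wz": 0, "tx": 0, "ty": 0.006, "tz": 0, "fingers": 0}, {"wx": 0, "wy": 0, "wz": 0, "tx": 0, "ty": 0.008, "tz": -0.006, "fingers": 0}, {"wx": 0, "wy": 0, "wz": 0, "tx": -0.01, "ty": 0.002, "tz": -0.006, "fingers": 0}, {"wx": 0, "wy": 0, "wz": 0, "tx": -0.03, "ty": 0, "tz": 0, "fingers": 0}, {"wx": 0, "wy": 0, "wz": 0, "tx": -0.04, "ty": 0, "tz": 0, "fingers": 0}, {"wx": 0, "wy": 0, "wz": 0, "tx": -0.04, "ty": 0, "tz": -0.02, "fingers": 0}, {"wx": 0, "wy": 0, "wz": 0, "tx": -0.02, "ty": 0, "tz": -0.04, "fingers": 0}, {"wx": 0, "wy": 0, "wz": 0, "tx": 0, "ty": 0, "tz": -0.045, "fingers": 0}, {"wx": 0, "wy": 0, "wz": 0, "tx": 0, "ty": 0, "tz": -0.045, "fingers": 0}, {"wx": 0, "wy": 0, "wz": 0, "tx": 0, "ty": 0, "tz": -0.03, "fingers": 0}, {"wx": 0, "wy": 0, "wz": 0, "tx": 0, "ty": 0, "tz": 0, "fingers": 0}]'

```text
time_s: 9.65
tool_pos: [0.6379, -0.2441, 0.2207]
eef_rot: [-2.231, 1.559, -0.432]
ft_force: [0.3, 0.1, 0.4]
opening: 0.002
```

```bash
python3 - <<'E'
from h import *
goto([.6116,-.0426,.068],194)
a=pic('top','top4.png');b=pic('scene','scene4.png')
cv2.imwrite('pics/c9.png',cv2.resize(a[130:250,235:355],None,fx=5,fy=5,interpolation=2)[:,:,::-1])
cv2.imwrite('pics/c10.png',cv2.resize(b[150:270,260:400],None,fx=5,fy=5,interpolation=2)[:,:,::-1])
E
```

```text
t 9.65 p [ 0.6379 -0.2441  0.2207] yang -166.91 F [0.27 0.1  0.39] op 0.002
shift [ 0.1514 -0.0185  0.2033]
rot [-0.91 -0.43  0.55]
```

View pics/c9.png

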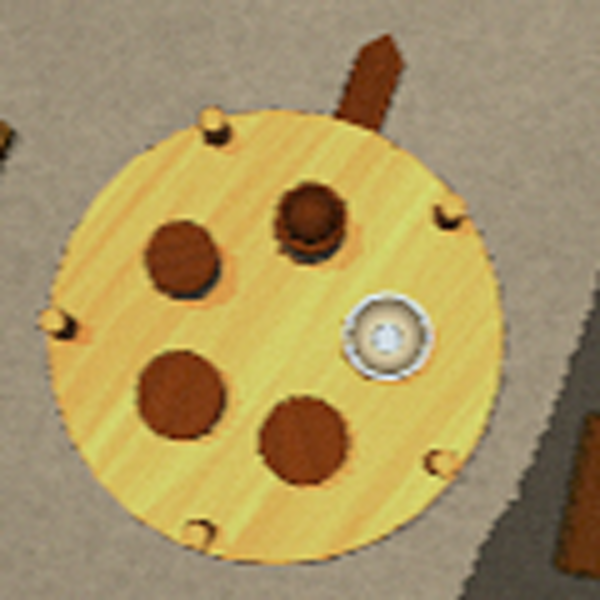

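View pics/c10.png

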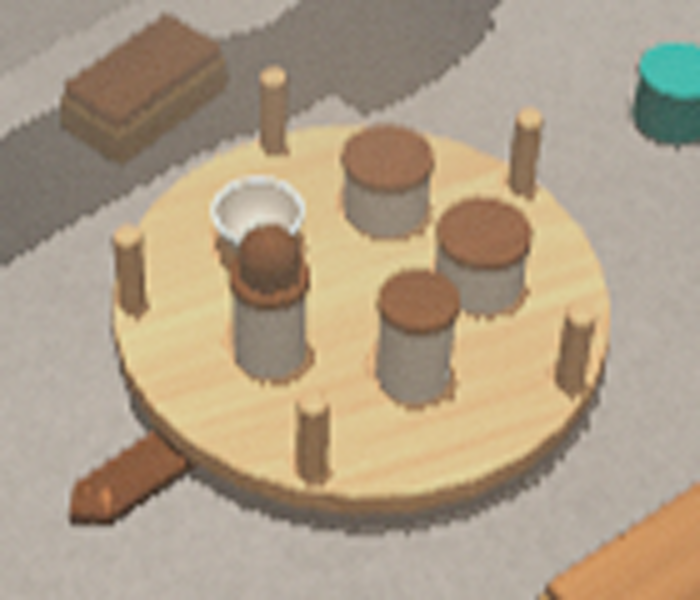

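```bash
python3 - <<'E'
from h import *
f=lambda L:[(235+(x+.5)/5-.5,130+(y+.5)/5-.5) for x,y in L]
g=lambda L:[(260+(x+.5)/5-.5,150+(y+.5)/5-.5) for x,y in L]
c=cam('top');c2=cam('scene')
fit(c,f([(213,119),(453,209),(445,462),(201,529),(54,321)]),f([(311,210)])[0],f([(389,36)])[0])
fit(c2,g([(273,74),(529,117),(580,318),(312,404),(128,234)]),g([(269,258)])[0],g([(73,513)])[0])
# tongue mask in top
im=cv2.imread('pics/top4.png').astype(int); B,G,R=im[...,0],im[...,1],im[...,2]
m=((R-B>50)&(R<150)).astype(np.uint8); m[:136]=0;m[156:]=0;m[:,:295]=0;m[:,325:]=0
n,l,s,ce=cv2.connectedComponentsWithStats(m); k=1+np.argmax(s[1:,4]); v,u=np.where(l==k)
P=np.array([ray(c,a,b,.01)[:2] for a,b in zip(u,v)]); ctr=np.array([.5608,.0687])
d=P-ctr; print('tongue px',len(P),'area mm2 r',np.hypot(*d.T).min(),np.hypot(*d.T).max())
th=np.arctan2(d[:,1],d[:,0]); r=np.hypot(*d.T)
for lo,hi in((.15,.165),(.165,.18),(.18,.195),(.195,.21)):
    q=(r>lo)&(r<hi); print(lo,q.sum(),np.degrees(th[q].mean()))
# disc mask fit top
m=((R-B>60)&(R>150)&(G>120)).astype(np.uint8); m[:,:240]=0;m[:,340:]=0;m[:150]=0;m[250:]=0
cs=cv2.findContours(m,cv2.RETR_EXTERNAL,cv2.CHAIN_APPROX_NONE)[0]; cc=max(cs,key=cv2.contourArea)[:,0]
Q=np.array([ray(c,a,b,.034)[:2] for a,b in cc])
from scipy.optimize import least_squares
z=least_squares(lambda p:np.hypot(Q[:,0]-p[0],Q[:,1]-p[1])-p[2],[.56,.069,.14],loss='soft_l1',f_scale=.001); print('disc',z.x)
E
```

```text
centre [0.55944501 0.06912722] phase deg mod72 15.207953075126648 res mm [ 0.2 -0.3  2.2 -0.9 -0.  -0.9 -3.   2.1  0.6  0. ]
 peg [0.68273829 0.10302066] 15.370973877679923
 peg [ 0.62736958 -0.03708658] -57.400761276847284
 peg [ 0.47929388 -0.02970162] -129.04238223683006
 peg [0.44277278 0.11246094] 159.62429290645775
 peg [0.56505053 0.19694272] 87.48882722829802
 ball [0.62530445 0.04570749] r 0.06989956278677152 ang -19.575477039345888
 tip [ 0.74870785 -0.00247705] r 0.20235512017682564 ang -20.723255897083437
centre [0.55994327 0.0680298 ] phase deg mod72 14.840899675488373 res mm [ 1.5  1.6  0.6  1.  -1.8 -0.7 -0.8 -1.   0.6 -1. ]
 peg [ 0.47763569 -0.03277594] -129.23153548765188
 peg [0.44001487 0.11318825] 159.3663795622977
 peg [0.56881401 0.19649045] 86.0497604212865
 peg [0.6844827  0.10179443] 15.169157878254328
 peg [ 0.6287691 -0.0385482] -57.14647809957891
 ball [0.62469744 0.04503099] r 0.06871715634182336 ang -19.553563750196243
 tip [ 0.74861205 -0.00317747] r 0.2016590719946196 ang -20.67748215161995
tongue px 163 area mm2 r 0.14162943586210805 0.20099037317721222
0.15 45 -20.78901353401195
0.165 44 -20.495064977499702
0.18 40 -20.71875025005719
0.195 7 -20.812944318686768
disc [0.55944351 0.07038951 0.13806638]
```

```bash
python3 - <<'E'
from h import *
robot.finish_job()
E
```

```text
the job is handed in; nothing more can be done
```

I turned the carousel about 39° counter-clockwise by pushing one rim peg with the shut fingers, and the ball-topped jar now stands at the front. I then backed the hand off, raised it clear to one side and handed the job in at about 10 s of the 64 s allowed.

**Alignment:** Measured from the peg positions in the top and scene cameras, the jar's place stands at −20.8° to −21.2°, and the tongue points at −20.7°. The ball itself reads about −19.6° in both views, roughly 1° (1.3 mm) off the tongue. That is within the 2 mm calibration tolerance, so I could not tell whether it is measurement error or a slight real offset, and I left it.

**Surroundings:** In the last pictures all the crockery was standing. The right-hand pack was where it started; I did not measure the left pack, spatula and tin again, but the hand did not go near them. The force read at the end of each move stayed under about 2 N.

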